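# Clear a drawdown panel from the sloped viewing stand onto the panel stack

## Task

Put the glass panel that lies on the sloped viewing stand back on the stack of panels. It is boxed in by the rails, so slide it along its channel until one end sticks well out past the end of the stand (do not let it fall off), grip it there by its two long sides and lift it clear. Lay it gently on top of the stack, coated face up and lined up with the panels below to within a centimetre, let go, and leave the carton and the jars where they are and do not shove the stack out of place.

Things in the scene. Friction and masses are not known exactly. Their poses are not given: they have to be found in the camera images.
- stand: Fixed grey stand with a darker grey sloping bed facing the robot: low edge towards the stand's -x, high edge towards +x. Origin: centre of the foot's underside on the bench; z up, y along the channel. Foot 120 by 200 by 8 mm high; legs at y = -80 and +80 mm; nothing under the bed's ends beyond y = +-100 mm.
- bed (a point): Middle of the bed's surface, 95 mm above the stand's origin, with the stand's axes. Bed slopes 35 degrees (normal (-sin35, 0, cos35)), 92 mm along the slope, 220 mm along y, 10 mm thick. Aluminium rails 10 mm wide, 6 mm high along its low and high edges for its full length leave a 68 mm wide channel, centred, open at both ends (y = -110 and +110 mm).
- panel: Rigid opal glass panel with a dark drawdown coating on its upper face, 64 mm (its x) by 140 mm (its y) by 5 mm thick, about 0.11 kg. It lies on the bed in the channel, long side along it, resting against or near the low rail; its z points out of the coated face. Origin: centre of its underside.
- rest: Fixed grey plastic block that carries the stack, 50 mm (x) by 120 mm (y) by 25 mm high, on the bench. Origin: centre of its underside; z up.
- stack_top: Uppermost of three loose panels of the same size as the one on the stand, piled on the rest; with them the pile's top is 40 mm above the bench. Origin: centre of its underside (35 mm above the bench), x across its 64 mm width, y along its 140 mm length, z up. The panels stick out 7 mm past the long sides of the rest.
- carton: Bystander: closed white and brown carton, 100 by 150 by 55 mm high, 0.6 kg, loose. Origin: centre of its underside.
- jar0: Bystander: white sample jar, 40 mm diameter, 62 mm high, loose, beyond the stand. Origin: centre of its underside.
- jar1: Bystander: blue sample jar, 40 mm diameter, 62 mm high, loose, beyond the stand. Origin: centre of its underside.
Mind the look-alikes: they are no part of the job. Of the things like the stand, leave any that is brown or pink; of the rest the larger one is meant.

How it is judged:
By the outcome, as a careful person would: the job done as asked, in the order asked, and still so for the second after the job is handed in, with the robot touching nothing.
It also fails if it takes over 45 s, if anything falls off the work surface, if the arm or the gripper's body presses on something with over 40 N, if the wrist force passes 120 N, or if a joint passes its speed limit or range.

## Robot

A 6-joint arm with a two-finger parallel gripper is mounted at the origin on the work surface. World frame = base frame: x ahead of the robot, y to its left, z up, the work surface at z = 0. Lengths are in mm, angles in rad, forces in N, time in s.
With the tool pointing down it reaches from about 225 to 875 mm from the base axis. Payload 3.4 kg.
Tool frame: the origin (TCP) lies on the centre line of the jaws, within the pads' length; the fingertips stand 17 mm ahead of it and the grasp point (between the pads) lies 2 mm behind it; z points along the fingers, y is the line along which they close (so a half turn about z gives the same grasp; the last joint's range is limited). The gripper opens to 85 mm and grips with 20 to 120 N. Pads are 22 mm wide; open, the fingers measure 114 mm over their backs; the gripper's body (76 mm by 85 mm) begins 54 mm behind the grasp point. The pads swing forward as they close: fully open they stand 13 mm farther back than shut.
Start: joints at [-1.261, 0.276, 1.505, -0, 1.361, -0.121], TCP at [240.122, -522.496, 248.328] pointing down, gripper open.
Joint ranges: [-2.89, 2.89], [-0.75, 2.08], [0.22, 2.7], [-1.18, 4.32], [0.11, 2.71], [-2.7, 2.7]. Speed limits (rad/s): [2.57, 2.57, 3.14, 3.14, 3.14, 3.14].

## Interface

Orientations are given as a unit quaternion [w, x, y, z].
In Python, from bench import env gives the robot as it stands.
- The arm moves only by the shell command python3 -m handwheel 'ROWS' [FORCE]. ROWS is text: rows parted by semicolons, each of 7 numbers parted by spaces: the turn, a rotation vector about the tool's x, y, z in rad, then the shift along the tool's x, y, z in mm, then the finger opening in mm, from 0 to 85.4. A call has 1 to 20 rows; each row is the pose to reach, as a shift and turn from the pose commanded when the call began, along the tool's axes at that moment; what a row does not reach only later rows make up. A row lasts 1/12 s, in which the tool goes at most 41.7 mm and 7.16 degrees, less where a joint would pass 70% of its speed; a pose out of reach is approached as far as the arm can. A call with a gripper value outside its range is refused whole. The fingers move at their own pace and stop on an object; FORCE is the grip in N (left out, the last holds). Time passes only in rows, so rows that repeat a pose let the fingers close. It gives the time, the measured TCP pose, the force, the opening and the grip force at its end, in the units of the state.
- env.state(): the state, without advancing time (a new reading comes with each control period).
- env.snapshot(name): name is "scene" or "side" or "wrist"; returns a dict with "frame" (400x640x3 uint8, blue, green, red), "K" (3x3 intrinsics, pixels), "pose" (4x4, takes a point from camera to world coordinates). Camera axes: x right, y up, looking along -z (the intrinsics and any distortion apply to the point x, -y, -z); pixel columns grow to the right and rows downward; lengths in mm; the calibration is good to about 2 mm. The wrist camera is an equidistant fisheye: a pixel r from the principal point sees the ray r / f radians off the axis. A picture is of the moment at which its call begins. There is no depth.
- env.sign_off(): hands the job in; it is judged then, once.
Trained networks look in the newest picture that a camera, given by its name, has taken for a name from the list of things; names that differ only in an ending like _2 or _b are one class to them, and where a whole thing is asked for, a point or a joint stands for the part that bears it (a point fixed in the world has none). Each returns a list of dicts, best first, with "p" (0 to 1); they miss things now and then, are a little off and sometimes report something else, mostly with a low value. They report only what shows in the picture. A call takes as long as a camera call. They do not tell look-alikes from the thing itself.
- env.masks_of(name, camera): "pixels" (400x640 bool, what is visible of it) and "pixel" ([column, row] in pixels, amid what is visible of it).
The state is a dict: "t": time; "joint_pos": joint angles; "joint_vel": joint speeds; "joint_torque": joint torques, N m; "eef_pos": TCP position; "tcp_rot": TCP orientation; "ft_force": force on the tool from outside, world axes, zero at the start; "torque": the same for the moment, N m; "width": opening from 0.0 (shut) to 1.0 (fully open); "finger_force": force on a finger pad.
Only numpy, scipy, OpenCV 4.12 (cv2) and the standard library are available. Lean on these libraries where they do the work, as an engineer would, in place of code of your own. Each camera call takes 0.05 s, during which the arm holds its last target. There are 200 camera calls.

## Working session

There is one attempt and no reset: what is moved stays moved. The work goes in short steps, Python scripts to look and compute and a shell command to move; the robot and the scene stay as the last step left them, time stands still between calls to the robot, and variables do not carry over. Pictures are saved under pics/ and viewed, at most 10 in all, crops included, and the job is handed in when it is done.

```bash
ls; mkdir -p pics
python3 - <<'E'
from bench import env
import cv2,numpy as np
s=env.state();print(s)
for c in("scene","side"):
    d=env.snapshot(c);cv2.imwrite(f"pics/{c}0.png",d["frame"]);print(c,d["K"].tolist(),d["pose"].round(3).tolist(),[k for k in d])
    for n in("stand","panel","rest","stack_top","carton","jar0","jar1"):
        print(n,[(round(m["p"],2),[int(v) for v in m["pixel"]],int(m["pixels"].sum())) for m in env.masks_of(n,c)])
E
```

```text
pics
{'t': 0.0, 'joint_pos': array([-1.26098984e+00,  2.76647201e-01,  1.50618714e+00, -2.26295241e-05,
        1.36069563e+00, -1.21038311e-01]), 'joint_vel': array([ 9.58335804e-04, -1.05478733e-05, -2.55097639e-03,  9.15710391e-04,
       -3.78618058e-04, -1.34818970e-03]), 'joint_torque': array([ 1.72419863e-03, -4.16768146e+01, -2.45802426e+01,  5.51805385e-05,
        1.08119583e-02, -2.30522289e-06]), 'eef_pos': array([ 239.95113181, -521.97035798,  247.38839818]), 'tcp_rot': array([-9.63305129e-04,  9.76885224e-01,  2.13762299e-01, -1.02304748e-04]), 'ft_force': array([0.31362978, 0.20727539, 0.27036011]), 'torque': array([ 0.07300334, -0.01493917,  0.03497384]), 'finger_force': 0.0, 'width': 0.9993885534699911}
scene [[457.0786742347508, 0.0, 328.242886189685], [0.0, 457.0786742347508, 199.81845101523612], [0.0, 0.0, 1.0]] [[0.654, -0.606, 0.453, 1051.553], [0.756, 0.519, -0.398, -449.861], [0.006, 0.603, 0.798, 986.992], [0.0, 0.0, 0.0, 1.0]] ['frame', 'K', 'pose']
stand [(0.77, [194, 199], 3978), (0.73, [307, 154], 1846), (0.67, [407, 274], 2159), (0.56, [334, 216], 3115)]
panel [(0.9, [322, 198], 692)]
rest []
stack_top [(0.82, [225, 271], 1542)]
carton [(0.74, [390, 136], 2049)]
jar0 [(0.66, [417, 226], 343), (0.57, [338, 281], 383)]
jar1 [(0.66, [417, 226], 343), (0.57, [338, 281], 383)]
side [[481.0582910489859, 0.0, 328.40967632217763], [0.0, 481.0582910489859, 197.67046043428334], [0.0, 0.0, 1.0]] [[-0.993, 0.046, -0.106, 419.961], [-0.114, -0.543, 0.832, 919.442], [-0.019, 0.838, 0.545, 673.791], [0.0, 0.0, 0.0, 1.0]] ['frame', 'K', 'pose']
stand [(0.88, [328, 221], 2837), (0.86, [221, 212], 1645), (0.82, [416, 241], 2719), (0.65, [434, 165], 2749)]
panel [(0.56, [330, 190], 836)]
rest [(0.83, [350, 162], 205)]
stack_top [(0.73, [350, 148], 583)]
carton [(0.96, [360, 322], 5411)]
jar0 [(0.89, [270, 183], 389), (0.65, [234, 244], 529)]
jar1 [(0.89, [270, 183], 389), (0.65, [234, 244], 529)]
```

View pics/scene0.png

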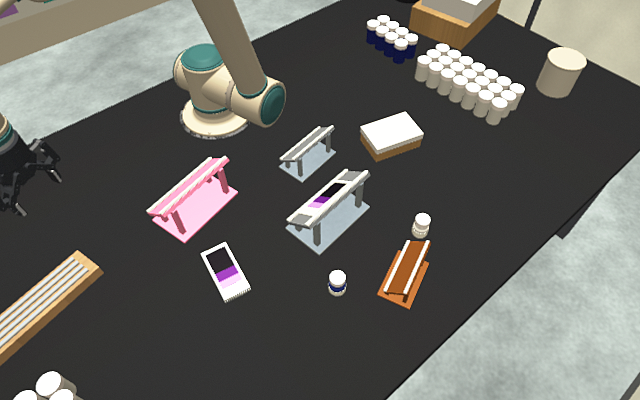

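View pics/side0.png

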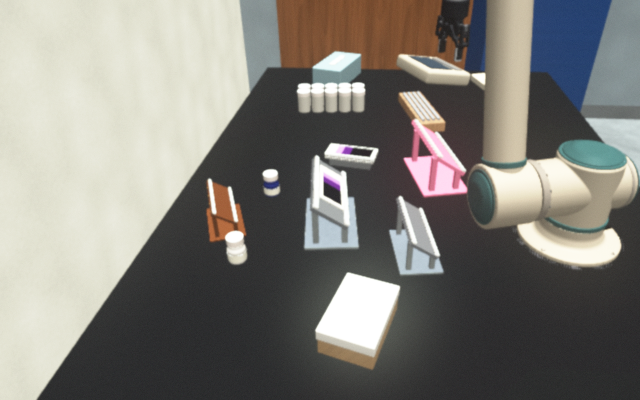

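The scene picture shows the larger grey stand with the panel at (330,205), and the side picture shows it at (328,200). The stack is at scene (225,271) and side (350,152). Jars are at scene (422,225) and (337,282), and the carton at (390,136). The pink, brown and small grey stands are look-alikes. Next I fit the poses from the masks.

```bash
cat > h.py <<'E'
import numpy as np,cv2
from scipy.optimize import minimize
def proj(P,K,T,fish=False):
    p=(np.asarray(P,float)-T[:3,3])@T[:3,:3]; p=p*[1,-1,-1]
    if fish:
        r=np.linalg.norm(p[:,:2],axis=1)+1e-9; th=np.arctan2(r,p[:,2]); q=p[:,:2]/r[:,None]*th[:,None]
    else: q=p[:,:2]/p[:,2:]
    return q*[K[0,0],K[1,1]]+[K[0,2],K[1,2]]
def box(cx,cy,cz,lx,ly,lz,n=1):  # centre, sizes; edges subdivided along y
    return np.array([[cx+a*lx/2,cy+b*ly/2,cz+c*lz/2] for a in(-1,1) for b in np.linspace(-1,1,n+1) for c in(-1,1)])
c,s=np.cos(np.radians(35)),np.sin(np.radians(35))
RB=np.array([[c,0,-s],[0,1,0],[s,0,c]])  # bed frame -> stand
bed=lambda B:B@RB.T+[0,0,95]
STAND=[box(0,0,4,120,200,8),bed(box(0,0,-5,92,220,10)),bed(box(-39,0,3,10,220,6)),bed(box(39,0,3,10,220,6)),
 box(0,80,47,14,14,80),box(0,-80,47,14,14,80)]
STACK=[box(0,0,32.5,64,140,15),box(0,0,12.5,50,120,25)]
def place(parts,x,y,a):
    R=np.array([[np.cos(a),-np.sin(a),0],[np.sin(a),np.cos(a),0],[0,0,1]])
    return [p@R.T+[x,y,0] for p in parts]
def render(parts,K,T,S=1):
    im=np.zeros((400,640),np.uint8)
    for p in parts:
        h=cv2.convexHull(np.round(proj(p,K,T)*16).astype(np.int32)); cv2.fillConvexPoly(im,h,1,cv2.LINE_8,4)
    return im>0
def ground(px,K,T,z):
    d=T[:3,:3]@np.array([(px[0]-K[0,2])/K[0,0],-(px[1]-K[1,2])/K[1,1],-1]); o=T[:3,3]
    return (o+d*(z-o[2])/d[2])
def fit(parts,views,x0):
    def f(q):
        L=0
        for m,K,T in views:
            r=render(place(parts,*q[:2],q[2]/100),K,T); L-=(r&m).sum()/(r|m).sum()
        return L
    best=min((minimize(f,[x0[0],x0[1],a*100],method="Nelder-Mead",options=dict(initial_simplex=np.array([[x0[0],x0[1],a*100]]*4)+np.array([[0,0,0],[20,0,0],[0,20,0],[0,0,20]]))) for a in x0[2]),key=lambda r:r.fun)
    q=best.x; best=minimize(f,q,method="Nelder-Mead",options=dict(initial_simplex=np.array([q]*4)+np.array([[0,0,0],[4,0,0],[0,4,0],[0,0,4]])))
    return best.x*[1,1,.01],best.fun
E
python3 - <<'E'
from bench import env
from h import *
D={c:env.snapshot(c) for c in("scene","side")}
def pick(n,c,px):
    l=[m for m in env.masks_of(n,c) if np.hypot(*(np.array(m["pixel"])-px))<30]; return l[0]["pixels"] if l else np.zeros((400,640),bool)
out={}
st=[];sk=[]
for c,ps,pp,pr,pk in(("scene",(334,216),(322,198),(225,275),(225,271)),("side",(328,221),(330,190),(350,162),(350,148))):
    K,T=D[c]["K"],D[c]["pose"]
    m=pick("stand",c,ps)|pick("panel",c,pp); st.append((m,K,T))
    k=pick("stack_top",c,pk)|pick("rest",c,pr); sk.append((k,K,T)); 
    print(c,ground(ps,K,T,60),ground(pk,K,T,40))
    D[c]["p"]=pick("panel",c,pp)
A=np.arange(-3,3.2,.5)
g=ground((334,216),*[D["scene"][k] for k in("K","pose")],60)
q,f=fit(STAND,st,(g[0],g[1],A));print("stand",q,f)
print([fit(STAND,[v],(q[0],q[1],[q[2]])) for v in st])
g=ground((225,271),*[D["scene"][k] for k in("K","pose")],40)
w,f=fit(STACK,sk,(g[0],g[1],A[6:]));print("stack",w,f)
print([fit(STACK,[v],(w[0],w[1],[w[2]])) for v in sk])
np.save("q.npy",[q,w])
for c in D:
    K,T=D[c]["K"],D[c]["pose"]
    im=D[c]["frame"].copy()
    for P in place(STAND[:4],*q)+place(STACK,*w):
        cv2.polylines(im,[cv2.convexHull(np.round(proj(P,K,T)).astype(np.int32))],1,(0,255,0),1)
    D[c]["im"]=im
    ys=np.linspace(-110,110,12); X=bed(np.stack([0*ys,ys,0*ys+5],1)); print(c,proj(place([X],*q)[0],K,T).round().astype(int).tolist())
    yy,xx=np.nonzero(D[c]["p"]); print(xx.min(),xx.max(),yy.min(),yy.max())
a=cv2.resize(D["scene"]["im"][140:320,180:440],None,fx=2,fy=2);b=cv2.resize(D["side"]["im"][130:260,280:460],None,fx=2.8,fy=2.8)
h=max(a.shape[0],b.shape[0]);z=np.zeros((h,800,3),np.uint8);a=cv2.resize(a,None,fx=.77,fy=.77);b=cv2.resize(b,None,fx=.77,fy=.77)
z[:a.shape[0],:a.shape[1]]=a;z[:b.shape[0],a.shape[1]:a.shape[1]+b.shape[1]]=b[:,:800-a.shape[1]];cv2.imwrite("pics/fit.png",z)
E
```

```text
scene [573.09666751  -9.31612673  60.        ] [ 515.21791248 -294.55343687   40.        ]
side [529.74970196  75.49608196  60.        ] [ 511.54894925 -312.66818372   40.        ]
stand [5.34258070e+02 1.85754363e+00 1.24335586e-01] -1.8361202257934568
[(array([5.36830491e+02, 5.83259824e+00, 1.27483661e-01]), np.float64(-0.9153769345981029)), (array([ 5.33867437e+02, -3.42914861e+00,  1.31148513e-01]), np.float64(-0.9486336032388664))]
stack [ 508.96261062 -293.61943951    1.40804685] -1.6367035558156346
[(array([ 503.43444193, -290.18437518,    1.42890558]), np.float64(-0.8795180722891566)), (array([ 507.18212463, -299.7724017 ,    1.42193177]), np.float64(-0.7784867821330902))]
scene [[295, 221], [301, 216], [307, 211], [312, 206], [318, 201], [324, 196], [329, 192], [334, 187], [340, 182], [345, 178], [350, 173], [355, 169]]
299 350 180 215
side [[330, 164], [330, 168], [330, 172], [330, 177], [331, 181], [331, 186], [331, 190], [331, 195], [331, 200], [331, 205], [331, 210], [331, 216]]
319 343 166 209
```

View pics/fit.png

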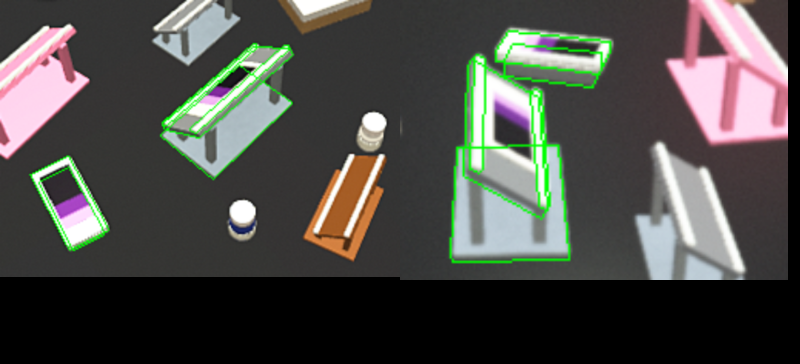

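The overlay fits the stand and stack outlines well: stand at about (535, 2), yaw 0.126, and stack at about (507, -294), yaw 1.41. On both panels the dark end points along local +y. I'll move to a look pose square to the bed.

```bash
cat >> h.py <<'E'
from scipy.spatial.transform import Rotation as Rn
def Rt(s): return Rn.from_quat(np.roll(s["tcp_rot"],-1)).as_matrix()
def Rstand(a): # grasp orientation: tool y=xbed, x=ybed, z=-n
    Z=Rn.from_euler("z",a).as_matrix(); B=Z@RB; return np.stack([B[:,1],B[:,0],-B[:,2]],1)
def bedpt(q,b): return place([bed(np.array([b],float))],*q)[0][0]
def go(s,p,R):
    R0=Rt(s); print("row:",Rn.from_matrix(R0.T@R).as_rotvec().round(3),(R0.T@(np.asarray(p)-s["eef_pos"])).round(1))
E
python3 - <<'E'
from bench import env
from h import *
s=env.state();q=(535,2,.126)
go(s,bedpt(q,(0,0,170)),Rstand(q[2]))
D=np.load("q.npy")
for n in("jar0","carton"):
    for c in("scene","side"):
        d=env.snapshot(c)
        for m in env.masks_of(n,c): print(n,c,ground(m["pixel"],d["K"],d["pose"],31).round())
E
```

```text
row: [-0.526  0.386 -1.224] [ 393.9 -382.7   14. ]
jar0 scene [ 699. -118.   31.]
jar0 scene [714. 148.  31.]
jar0 scene [559.   2.  31.]
jar0 side [ 694. -103.   31.]
jar0 side [ 506. -243.   31.]
jar0 side [717. 144.  31.]
carton scene [450. 322.  31.]
carton side [444. 334.  31.]
```

```bash
python3 -m handwheel '0 0 0 100 -100 0 85; -0.526 0.386 -1.224 394 -383 14 0; -0.526 0.386 -1.224 394 -383 14 0; -0.526 0.386 -1.224 394 -383 14 0; -0.526 0.386 -1.224 394 -383 14 0; -0.526 0.386 -1.224 394 -383 14 0; -0.526 0.386 -1.224 394 -383 14 0; -0.526 0.386 -1.224 394 -383 14 0; -0.526 0.386 -1.224 394 -383 14 0; -0.526 0.386 -1.224 394 -383 14 0; -0.526 0.386 -1.224 394 -383 14 0; -0.526 0.386 -1.224 394 -383 14 0; -0.526 0.386 -1.224 394 -383 14 0; -0.526 0.386 -1.224 394 -383 14 0; -0.526 0.386 -1.224 394 -383 14 0; -0.526 0.386 -1.224 394 -383 14 0; -0.526 0.386 -1.224 394 -383 14 0; -0.526 0.386 -1.224 394 -383 14 0; -0.526 0.386 -1.224 394 -383 14 0; -0.526 0.386 -1.224 394 -383 14 0'
python3 - <<'E'
from bench import env
from h import *
s=env.state();q=(535,2,.126);print(s["t"],s["joint_pos"].round(2),s["width"],s["ft_force"])
go(s,bedpt(q,(0,0,170)),Rstand(q[2]))
d=env.snapshot("wrist");print(d["K"],d["pose"].round(3),bedpt(q,(0,0,0)))
im=d["frame"].copy()
for P in place(STAND[:4],*q):
    cv2.polylines(im,[cv2.convexHull(np.round(proj(P,d["K"],d["pose"],True)).astype(np.int32))],1,(0,255,0),1)
cv2.imwrite("pics/w1.png",im)
np.savez("w1.npz",f=d["frame"],K=d["K"],T=d["pose"])
for n in("stand","panel"): print(n,[(round(m["p"],2),[int(v) for v in m["pixel"]],int(m["pixels"].sum())) for m in env.masks_of(n,"wrist")])
E
```

```text
t: 3.47
eef_pos: [438.2, -11.3, 234.4]
tcp_rot: [0.199, 0.632, 0.715, 0.225]
ft_force: [0.7, -0.5, -0.5]
width: 0.002
finger_force: 0.0
3.4667 [-0.44 -0.19  2.21  0.52  0.66 -0.9 ] 0.0022681200478823706 [ 0.70915798 -0.52011241 -0.46762065]
row: [ 0.     0.002 -0.002] [1.  0.1 0.2]
[[309.70691629   0.         320.29722544]
 [  0.         309.70691629 202.95585704]
 [  0.           0.           1.        ]] [[ 8.13000e-01  5.40000e-02 -5.80000e-01  3.57952e+02]
 [ 1.01000e-01  9.68000e-01  2.31000e-01  5.61560e+01]
 [ 5.74000e-01 -2.46000e-01  7.81000e-01  3.36446e+02]
 [ 0.00000e+00  0.00000e+00  0.00000e+00  1.00000e+00]] [535.   2.  95.]
stand [(0.9, [424, 166], 5085), (0.72, [278, 145], 16437), (0.69, [76, 347], 8498), (0.62, [119, 91], 14685)]
panel [(0.76, [316, 183], 8127)]
```

View pics/w1.png

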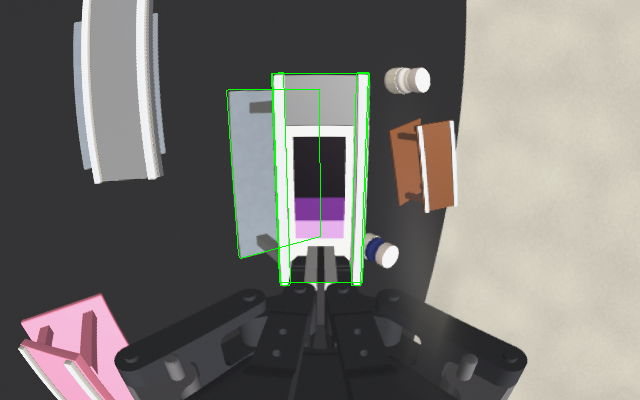

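The overlay matches the stand. The panel's +y end is at row 126, its sides are at columns 286 and 354, and the dark end points to +y. Next I locate the panel in the bed frame.

```bash
cat >> h.py <<'E'
def bedray(px,K,T,q,h): # wrist fisheye pixel -> bed coords on plane height h
    u=np.array([(px[0]-K[0,2])/K[0,0],(px[1]-K[1,2])/K[1,1]]);t=np.linalg.norm(u)
    d=T[:3,:3]@np.array([*(u/t*np.sin(t)*[1,-1]),-np.cos(t)])
    B=Rn.from_euler("z",q[2]).as_matrix()@RB; o=B.T@(T[:3,3]-bedpt(q,(0,0,0))); d=B.T@d
    return o+d*(h-o[2])/d[2]
E
python3 - <<'E'
from bench import env
from h import *
q=(535,2,.126);z=np.load("w1.npz");K,T,f=z["K"],z["T"],z["f"]
for p in((320,126),(286,126),(353,126),(320,73),(284,250),(357,250)):print(p,bedray(p,K,T,q,5).round(1))
g=f.astype(int).sum(2);print(g[118:132,320],g[68:78,320],g[170,265:300],g[170,345:375])
s=env.state()
go(s,bedpt(q,(0,88,80)),Rstand(q[2]))
E
```

```text
(320, 126) [ 0. 59.  5.]
(286, 126) [-31.6  59.3   5. ]
(353, 126) [30.7 59.2  5. ]
(320, 73) [1.000e-01 1.087e+02 5.000e+00]
(284, 250) [-37.9 -67.3   5. ]
(357, 250) [ 38.3 -67.5   5. ]
[509 510 507 508 507 509 479 507 738 738 738 738 738 738] [157 159 157 156 158 154 200 491 524 522] [508 509 512 507 507 509 506 502 473 352 420 708 728 727 727 727 728 725
 726 730 718 629 737 737 737 737 737 733 538 278 109 109 111 112 110] [497 728 738 738 738 738 738 679 545 511 480 367 684 720 727 728 727 728
 726 726 728 702 537 221 163 159 162 162 159 160]
row: [-0.     0.001 -0.002] [88.6 -0.  90. ]
```

```bash
python3 -m handwheel '0 0 0 45 0 0 0; 0 0 0 88 0 0 0; 0 0 0 88 0 40 0; 0 0 0 88 0 80 0; 0 0 0 88 0 110 0; 0 0 0 88 0 140 0;0 0 0 88 0 148 0; 0 0 0 88 0 149 0; 0 0 0 88 0 149 0; 0 0 0 88 0 149 0' 20
python3 - <<'E'
from bench import env
from h import *
s=env.state();q=(535,2,.126);print(s["t"],s["ft_force"])
go(s,bedpt(q,(0,88,17)),Rstand(q[2]))
E
```

```text
t: 4.45
eef_pos: [511.9, 87.9, 112.7]
tcp_rot: [0.199, 0.631, 0.715, 0.226]
ft_force: [0.5, -0.4, 0.1]
width: -0.001
finger_force: 0.0
4.45 [ 0.51959395 -0.37199135  0.14127944]
row: [ 0.  0. -0.] [-0.1 -0.3  4.5]
```

```bash
python3 -m handwheel '0 0 0 0 0 1.5 0; 0 0 0 0 0 2.5 0; 0 0 0 0 0 2.5 0' | grep -E 'eef|force'; python3 -m handwheel '0 0 0 0 0 1 0; 0 0 0 0 0 1 0'| grep -E 'eef|force'
```

```text
eef_pos: [513.5, 88.1, 111.2]
ft_force: [-0.3, -0.6, 0.4]
finger_force: 0.0
eef_pos: [514.0, 88.2, 109.8]
ft_force: [-0.1, 0.1, 0.3]
finger_force: 0.0
```

```bash
for i in 1 2; do python3 -m handwheel '0 0 0 0 0 0.7 0; 0 0 0 0 0 0.7 0'| grep -E 'eef|ft_force'; done
python3 - <<'E'
from bench import env
from h import *
s=env.state();q=(535,2,.126)
go(s,bedpt(q,(0,88,17)),Rstand(q[2]))
E
```

```text
eef_pos: [514.3, 88.4, 108.9]
ft_force: [0.1, 0.7, 0.6]
eef_pos: [514.5, 88.4, 108.6]
ft_force: [-5.6, -1.3, 5.5]
row: [ 0.001  0.    -0.   ] [-0.3 -0.  -0.4]
```

```bash
python3 -m handwheel '0 0 0 0 0 -2 0; 0 0 0 -12 0 -2 0; 0 0 0 -17 0 -2 0; 0 0 0 -22 0 -2 0; 0 0 0 -27 0 -2 0; 0 0 0 -32 0 -2 0; 0 0 0 -37 0 -2 0; 0 0 0 -42 0 -2 0; 0 0 0 -47 0 -2 0; 0 0 0 -52 0 -2 0; 0 0 0 -57 0 -2 0; 0 0 0 -62 0 -2 0; 0 0 0 -67 0 -2 0; 0 0 0 -70 0 -2 0; 0 0 0 -70 0 -2 0'
python3 - <<'E'
from bench import env
from h import *
s=env.state();q=(535,2,.126);print(s["t"],s["ft_force"])
go(s,bedpt(q,(0,88,17)),Rstand(q[2]))
d=env.snapshot("wrist");cv2.imwrite("pics/w2.png",d["frame"])
e=env.snapshot("scene")["frame"];cv2.imwrite("pics/s2.png",cv2.resize(e[130:280,250:430],None,fx=3.3,fy=3.3))
np.savez("w2.npz",f=d["frame"],K=d["K"],T=d["pose"])
E
```

```text
t: 6.45
eef_pos: [522.5, 17.8, 109.8]
tcp_rot: [0.199, 0.631, 0.715, 0.225]
ft_force: [-0.2, 0.4, 0.7]
width: 0.002
finger_force: 0.1
6.45 [-0.23269732  0.36184906  0.74513532]
row: [ 0.     0.001 -0.001] [70.7 -0.1  1. ]
```

View pics/w2.png

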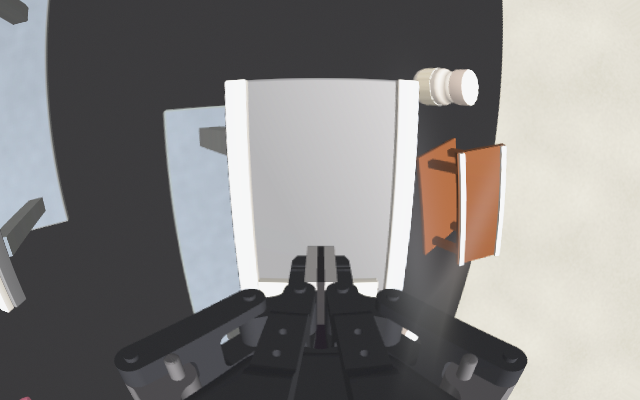

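The panel's +y edge now shows at row 281, between columns 258 and 378, just ahead of the fingers, so it is sliding. I'll measure it.

Run:
```python
from h import *
q=(535,2,.126);z=np.load("w2.npz");K,T,f=z["K"],z["T"],z["f"]
g=f.astype(int).sum(2);print(g[270:300,265],g[270:300,375])
for p in((265,281),(370,279)):print(bedray(p,K,T,q,5))
```

```text
[540 543 542 543 541 541 542 538 498 496 506 515 730 741 741 741 741 741
 741 741 741 741 741 741 740 663 527 195 154 159] [586 584 584 583 585 584 584 571 500 506 526 547 727 741 741 741 741 741
 741 741 741 741 741 741 741 740 732 354 165 137]
[-28.89378947   7.72121137   5.        ]
[26.04885765  8.98084958  5.        ]
```

```bash
python3 -m handwheel '0 0 0 -4 0 0 0; 0 0 0 -8 0 0 0; 0 0 0 -12 0 0 0; 0 0 0 -16 0 0 0; 0 0 0 -20 0 0 0; 0 0 0 -24 0 0 0; 0 0 0 -26 0 0 0; 0 0 0 -28 0 0 0; 0 0 0 -28 0 0 0; 0 0 0 -20 0 0 0; 0 0 0 -20 0 -40 0; 0 0 0 -20 0 -80 0; 0 0 0 -60 0 -120 85; 0 0 0 -100 0 -120 85; 0 0 0 -100 0 -120 85; 0 0 0 -100 0 -120 85'
python3 - <<'E'
from bench import env
from h import *
s=env.state();q=(535,2,.126);print(s["t"],s["ft_force"],s["joint_pos"].round(2))
go(s,bedpt(q,(0,-138,60)),Rstand(q[2]))
d=env.snapshot("wrist");cv2.imwrite("pics/w3.png",d["frame"])
np.savez("w3.npz",f=d["frame"],K=d["K"],T=d["pose"])
for m in env.masks_of("panel","wrist"):
    print(m["p"],m["pixel"]); ys,xs=np.nonzero(m["pixels"]);print(xs.min(),xs.max(),ys.min(),ys.max())
E
```

```text
t: 7.88
eef_pos: [468.4, -93.8, 211.5]
tcp_rot: [0.204, 0.632, 0.714, 0.225]
ft_force: [-0.4, -0.5, -0.2]
width: 0.562
finger_force: 0.0
7.8833 [-0.43675579 -0.53400339 -0.19442174] [-0.65 -0.07  2.19  0.69  0.67 -1.24]
row: [ 0.005  0.009 -0.001] [-50.6  -3.2  80.7]
0.7 [313.4, 191.0]
277 352 121 270
```

View pics/w3.png

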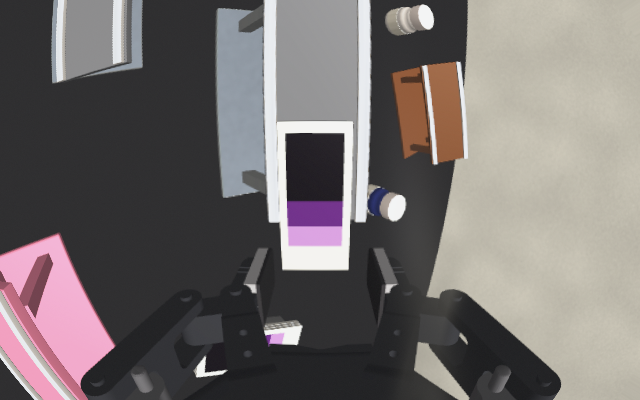

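The panel lies straight in the channel with its +y edge at row 121 and its free end at row 270. The bed ends at row 221. I'll measure its corners.

Run:
```python
from h import *
q=(535,2,.126);z=np.load("w3.npz");K,T,f=z["K"],z["T"],z["f"]
for p in((277.5,121),(353,121),(282,270),(349,270),(273,221),(362,221)):print(p,bedray(p,K,T,q,5).round(1))
g=f.astype(int).sum(2)
for r in(150,250):
  print(r,g[r,270:290],g[r,343:362])
```

```text
(277.5, 121) [-31.7 -21.3   5. ]
(353, 121) [ 31.1 -21.6   5. ]
(282, 270) [ -33.4 -161.3    5. ]
(349, 270) [  31.4 -161.4    5. ]
(273, 221) [ -39.  -110.2    5. ]
(362, 221) [  41.5 -110.5    5. ]
150 [705 703 698 693 700 706 626 638 731 729 729 729 729 729 706 447 153 103
 105 101] [207 475 731 731 731 731 731 731 729 599 482 450 438 418 472 706 712 710
 708]
250 [108 112 124 139 142 145 146 147 146 144 145 647 717 727 727 727 727 727
 727 727] [729 729 728 729 728 664 362 143 144 145 148 147 144 146 143 146 144 146
 143]
```

```bash
python3 -m handwheel '0 0 0 -40 0 40 85; 0 0 0 -50 0 75 85;0 0 0 -50 -4 80 85; 0 0 0 -50 -4 80 85; 0 0 0 -50 -4 80 85'
python3 - <<'E'
from bench import env
from h import *
s=env.state();q=(535,2,.126);print(s["t"],s["ft_force"],s["joint_pos"].round(2))
go(s,bedpt(q,(-1,-138,7)),Rstand(q[2]))
E
```

```text
t: 8.4
eef_pos: [514.2, -130.6, 138.3]
tcp_rot: [0.196, 0.631, 0.716, 0.226]
ft_force: [0.0, -0.0, 0.8]
width: 0.996
finger_force: 0.0
8.4 [ 0.03673236 -0.02104048  0.75900451] [-0.66  0.14  2.2   0.92  0.54 -1.53]
row: [-0.004 -0.005 -0.001] [-9.3  4.9 49.8]
```

```bash
python3 -m handwheel '-0.004 -0.005 -0.001 -9 5 10 85; -0.004 -0.005 -0.001 -9 5 25 85; -0.004 -0.005 -0.001 -9 5 38 85; -0.004 -0.005 -0.001 -9 5 46 85; -0.004 -0.005 -0.001 -9 5 50 85; -0.004 -0.005 -0.001 -9 5 50 85; -0.004 -0.005 -0.001 -9 5 50 85'
python3 - <<'E'
from bench import env
from h import *
s=env.state();q=(535,2,.126);print(s["t"],s["ft_force"],s["joint_pos"].round(2))
go(s,bedpt(q,(-1,-138,7)),Rstand(q[2]))
d=env.snapshot("wrist");e=env.snapshot("scene")
a=cv2.resize(e["frame"][170:250,260:360],(500,400));b=d["frame"][180:380,200:500];z=np.zeros((400,800,3),np.uint8);z[:,:500]=a;z[:200,500:]=b;cv2.imwrite("pics/g4.png",z)
E
```

```text
t: 8.98
eef_pos: [548.7, -137.1, 103.0]
tcp_rot: [0.202, 0.63, 0.715, 0.226]
ft_force: [0.5, 0.3, 0.3]
width: 0.995
finger_force: 0.0
8.9833 [0.4995423  0.28960185 0.28370824] [-0.61  0.25  2.2   1.1   0.45 -1.69]
row: [0.005 0.005 0.002] [ 1.8 -2.4  1.8]
```

View pics/g4.png

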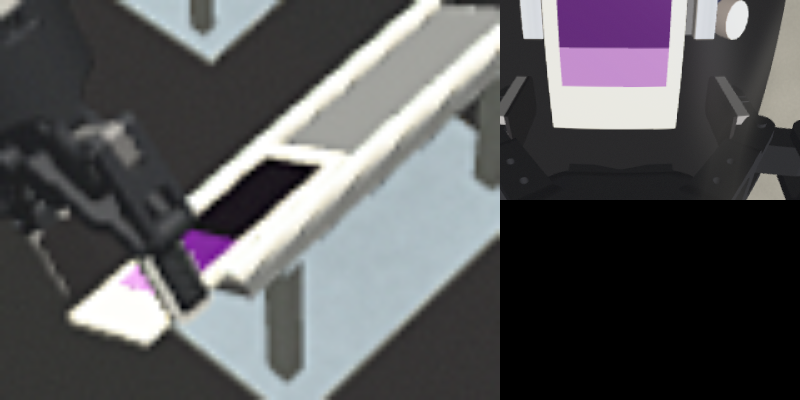

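The fingers straddle the overhang, and in the wrist crop there is a gap on both sides. I'll let it settle, correct, then close.

```bash
python3 -m handwheel '0 0 0 0 0 0 85; 0 0 0 0 0 0 85'|tail -0
python3 - <<'E'
from bench import env
from h import *
s=env.state();q=(535,2,.126)
go(s,bedpt(q,(-1,-138,7)),Rstand(q[2]))
E
```

```text
row: [0.005 0.006 0.001] [ 2.8 -2.3  1.7]Exception ignored on flushing sys.stdout:
BrokenPipeError: [Errno 32] Broken pipe
```

```bash
python3 -m handwheel '0.005 0.006 0.001 2 -2.3 1.5 85; 0.005 0.006 0.001 2 -2.3 1.5 85; 0.005 0.006 0.001 2 -2.3 1.5 60; 0.005 0.006 0.001 2 -2.3 1.5 60; 0.005 0.006 0.001 2 -2.3 1.5 60; 0.005 0.006 0.001 2 -2.3 1.5 55; 0.005 0.006 0.001 2 -2.3 1.5 55' 25
python3 - <<'E'
from bench import env
from h import *
s=env.state();q=(535,2,.126);print(s["t"],s["finger_force"],s["width"]*85.4)
go(s,bedpt(q,(-1,-138,7)),Rstand(q[2]))
E
```

```text
t: 9.83
eef_pos: [547.5, -136.3, 99.7]
tcp_rot: [0.198, 0.631, 0.716, 0.225]
ft_force: [-2.4, -1.1, 1.2]
width: 0.738
finger_force: 30.6
9.8333 30.60400664806366 63.05570341434551
row: [-0.001 -0.001 -0.   ] [ 0.8  0.4 -0.3]
```

```bash
python3 -m handwheel '0 0 0 0 0 0 55; 0 0 0 0 0 0 55; 0 0 0 0 0 -2 55; 0 0 0 0 0 -6 55; 0 0 0 0 0 -14 55; 0 0 0 0 0 -26 55; 0 0 0 0 0 -45 55; 0 0 0 0 0 -70 55; 0 0 0 0 0 -95 55; 0 0 0 0 0 -100 55; 0 0 0 0 0 -100 55' 60
python3 - <<'E'
from bench import env
from h import *
s=env.state();q=(535,2,.126);print(s["t"],s["finger_force"],s["width"]*85.4,s["joint_pos"].round(2))
w=(507,-294,1.41); c,sn=np.cos(w[2]),np.sin(w[2])
Z=Rn.from_euler("z",w[2]).as_matrix();R=np.stack([Z[:,1],Z[:,0],-Z[:,2]],1)
# panel centre is 45..46 mm towards local +y of grip
p=np.array([w[0],w[1],0])+Z@[0,-47,0]+[0,0,160];print(p)
go(s,p,R)
d=env.snapshot("wrist");cv2.imwrite("pics/w5.png",d["frame"])
np.savez("w5.npz",f=d["frame"],K=d["K"],T=d["pose"])
E
```

```text
t: 10.75
eef_pos: [490.8, -144.2, 183.3]
tcp_rot: [0.2, 0.63, 0.715, 0.225]
ft_force: [-0.6, 0.1, -1.6]
width: 0.723
finger_force: 65.7
10.75 65.69790244102478 61.75209458722673 [-0.73  0.04  2.16  0.78  0.66 -1.42]
[ 553.39370475 -301.52490264  160.        ]
row: [ 0.523  0.394 -1.241] [-163.9   21.2   43.7]
```

View pics/w5.png

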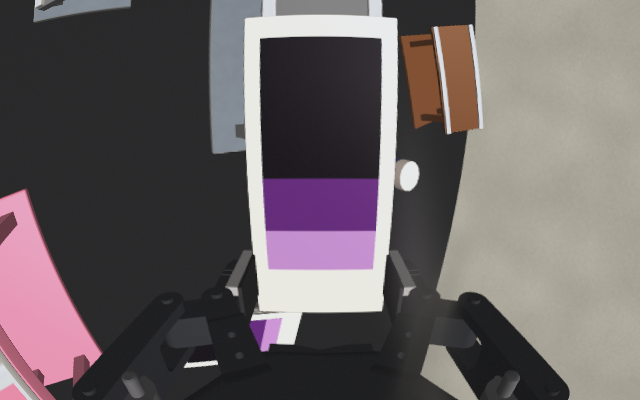

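The panel is held square between the pads, with corners at (246,18), (397,17), (258,310) and (383,310). The stack shows beyond the free end at (275,330). I'll work out the panel's pose in the hand, then carry it high over the stack.

```bash
cat >> h.py <<'E'
def inhand(pix,K,T,s):
    r=[]
    for p in pix:
        u=np.array([(p[0]-K[0,2])/K[0,0],(p[1]-K[1,2])/K[1,1]]);t=np.linalg.norm(u); r.append(u/t*np.tan(t))
    O=np.array([[-32,70,0],[32,70,0],[-32,-70,0],[32,-70,0]],float)
    ok,rv,tv=cv2.solvePnP(O,np.array(r),np.eye(3),None)
    F=np.diag([1,-1,-1]); M=T[:3,:3]@F; R=M@cv2.Rodrigues(rv)[0]; c=T[:3,3]+M@tv[:,0]
    R0=Rt(s); return R0.T@(c-s["eef_pos"]), R0.T@R
def Rstack(a):
    Z=Rn.from_euler("z",a).as_matrix();return np.stack([Z[:,1],Z[:,0],-Z[:,2]],1)
E
python3 - <<'E'
from bench import env
from h import *
z=np.load("w5.npz");s=env.state()
c,R=inhand([(246,18),(397,17),(258,310),(383,310)],z["K"],z["T"],s)
print("panel top centre in tool",c.round(1));print(R.round(3)) # ideal cols: x->tool y, y->tool x, z->-tool z
go(s,[553,-301,230],Rstack(1.41))
E
```

```text
panel top centre in tool [47.7  1.   4.2]
[[-0.     1.     0.025]
 [ 1.     0.001 -0.014]
 [-0.014  0.025 -1.   ]]
row: [ 0.523  0.392 -1.242] [-163.8   61.9  -15.1]
```

```bash
python3 -m handwheel '0 0 0 -25 10 -25 55; 0 0 0 -50 25 -45 55; 0.1 0.08 -0.25 -80 40 -45 55; 0.21 0.16 -0.5 -105 50 -35 55; 0.31 0.24 -0.75 -130 55 -25 55; 0.42 0.32 -1 -150 60 -20 55; 0.523 0.392 -1.242 -164 62 -15 55; 0.523 0.392 -1.242 -164 62 -15 55; 0.523 0.392 -1.242 -164 62 -15 55; 0.523 0.392 -1.242 -164 62 -15 55; 0.523 0.392 -1.242 -164 62 -15 55; 0.523 0.392 -1.242 -164 62 -15 55; 0.523 0.392 -1.242 -164 62 -15 55; 0.523 0.392 -1.242 -164 62 -15 55; 0.523 0.392 -1.242 -164 62 -15 55; 0.523 0.392 -1.242 -164 62 -15 55; 0.523 0.392 -1.242 -164 62 -15 55'
python3 - <<'E'
from bench import env
from h import *
s=env.state();print(s["t"],s["finger_force"],s["width"]*85.4,s["joint_pos"].round(2))
go(s,[553,-301,230],Rstack(1.41))
d=env.snapshot("wrist");cv2.imwrite("pics/w6.png",d["frame"])
np.savez("w6.npz",f=d["frame"],K=d["K"],T=d["pose"])
E
```

```text
t: 12.22
eef_pos: [553.0, -300.9, 228.5]
tcp_rot: [-0.001, 0.081, 0.997, 0.001]
ft_force: [0.3, 0.8, -0.7]
width: 0.721
finger_force: 66.3
12.2167 66.26206755638123 61.533124904625765 [-0.61  0.37  1.41  0.    1.36 -2.02]
row: [ 0.002 -0.002 -0.001] [-0.  -0.1 -1.5]
```

View pics/w6.png

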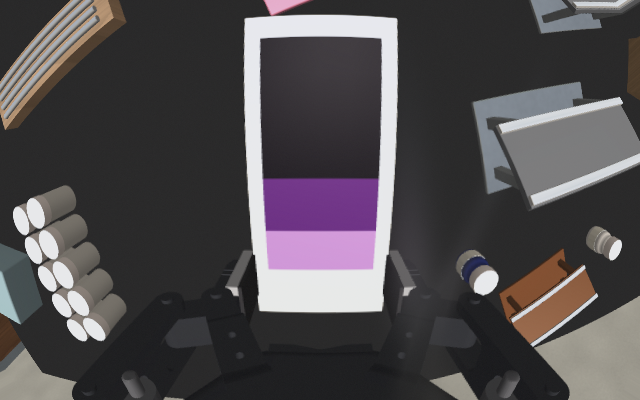

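The held panel covers the stack in this view. I'll sidestep 110 mm to see the stack uncovered.

```bash
python3 -m handwheel '0 0 0 0 40 0 55; 0 0 0 0 80 0 55; 0 0 0 0 110 0 55; 0 0 0 0 110 0 55; 0 0 0 0 110 0 55; 0 0 0 0 110 0 55'|grep eef
python3 - <<'E'
from bench import env
from h import *
w=(508,-294,1.41)
d=env.snapshot("wrist");im=d["frame"].copy()
for P in place([box(0,0,32.5,64,140,15,8)],*w): cv2.polylines(im,[cv2.convexHull(np.round(proj(P,d["K"],d["pose"],True)).astype(np.int32))],1,(0,255,0),1)
cv2.imwrite("pics/w7.png",im)
np.savez("w7.npz",f=d["frame"],K=d["K"],T=d["pose"])
ms=env.masks_of("stack_top","wrist")
for m in ms: print(m["p"],m["pixel"],m["pixels"].sum())
np.save("m7.npy",[m["pixels"] for m in ms])
E
```

```text
eef_pos: [570.6, -193.1, 229.7]
0.69 [217.2, 142.8] 7220
```

View pics/w7.png

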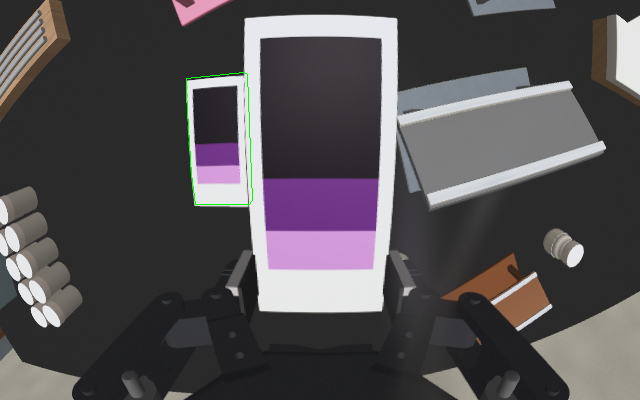

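The stack shows at columns 187–248 and rows 75–206, its right edge partly hidden by the panel, and the predicted outline is close. I'll refine from its left, top and bottom edges.

```bash
cat >> h.py <<'E'
def fray(px,K,T,z):
    u=np.array([(px[0]-K[0,2])/K[0,0],(px[1]-K[1,2])/K[1,1]]);t=np.linalg.norm(u)
    d=T[:3,:3]@np.array([*(u/t*np.sin(t)*[1,-1]),-np.cos(t)]);o=T[:3,3];return o+d*(z-o[2])/d[2]
E
python3 - <<'E'
from bench import env
from h import *
from scipy.optimize import least_squares
z=np.load("w7.npz");K,T=z["K"],z["T"];g=z["f"].astype(int).sum(2)
cr=lambda a,o,th=430:o+np.nonzero((a[:-1]<th)&(a[1:]>=th))[0][0]+.5
L=[(cr(g[r,175:205],175),r) for r in range(90,196,7)]
U=[(c,cr(g[65:95,c],65)) for c in range(196,240,5)]
B=[(c,(lambda a:215-cr(a,0))(g[190:216,c][::-1])) for c in range(202,242,5)]
W=lambda l:np.array([fray(p,K,T,40)[:2] for p in l])
L,U,B=W(L),W(U),W(B)
def loc(P,q): c,s=np.cos(q[2]),np.sin(q[2]);d=P-q[:2];return np.stack([d@[c,s],d@[-s,c]],1)
f=lambda q:np.r_[loc(L,q)[:,0]+32,loc(U,q)[:,1]-70,loc(B,q)[:,1]+70]
r=least_squares(f,[508,-294,1.41],loss="soft_l1");print(r.x,f(r.x).round(1))
q=r.x;s=env.state();c,R=inhand([(246,18),(397,17),(258,310),(383,310)],K,T,s);print("hand",c.round(1))
R2=Rstack(q[2]);off=np.array([47,0.5,0]);p=np.array([q[0],q[1],0])-R2@off
for h in(80,60,53): go(s,[p[0],p[1],h],R2)
E
```

```text
[ 510.0127838  -294.77529778    1.39921443] [-0.1 -0.2 -0.4  0.6  0.3 -0.1 -0.5  0.3 -0.2  0.4 -0.2  0.4 -0.4  0.1
  0.5 -0.4 -1.  -0.5  0.1 -0.4  0.2 -0.2 -0.6  0.1 -0.3  0.3  0.4  0.5
  0.6  0.6  0.7 -0.4 -0.3]
hand [47.5  1.   4.6]
row: [ 0.001 -0.001  0.01 ] [  -3.6 -110.6  149.5]
row: [ 0.001 -0.001  0.01 ] [  -3.6 -110.6  169.5]
row: [ 0.001 -0.001  0.01 ] [  -3.6 -110.6  176.5]
```

```bash
python3 -m handwheel '0 0 0.01 -2 -40 0 55; 0 0 0.01 -3.6 -80 10 55; 0 0 0.01 -3.6 -110.6 30 55; 0 0 0.01 -3.6 -110.6 65 55; 0 0 0.01 -3.6 -110.6 100 55; 0 0 0.01 -3.6 -110.6 130 55; 0 0 0.01 -3.6 -110.6 150 55; 0 0 0.01 -3.6 -110.6 160 55; 0 0 0.01 -3.6 -110.6 168 55; 0 0 0.01 -3.6 -110.6 172 55; 0 0 0.01 -3.6 -110.6 172 55; 0 0 0.01 -3.6 -110.6 172 55'
python3 - <<'E'
from bench import env
from h import *
s=env.state();q=(510,-294.8,1.399);R2=Rstack(q[2]);p=np.array([q[0],q[1],0])-R2@[47,.5,0]
go(s,[p[0],p[1],50],R2);print(s["ft_force"],s["t"])
d=env.snapshot("side")["frame"];cv2.imwrite("pics/sd8.png",cv2.resize(d[120:190,300:420],None,fx=6,fy=6,interpolation=cv2.INTER_CUBIC))
E
```

```text
t: 13.87
eef_pos: [557.4, -302.6, 58.5]
tcp_rot: [0.0, 0.085, 0.996, -0.0]
ft_force: [0.0, -0.2, -0.8]
width: 0.726
finger_force: 66.3
row: [0.    0.001 0.002] [ 1.  -0.9  8.5]
[ 0.00667859 -0.24127749 -0.78261081] 13.8667
```

View pics/sd8.png

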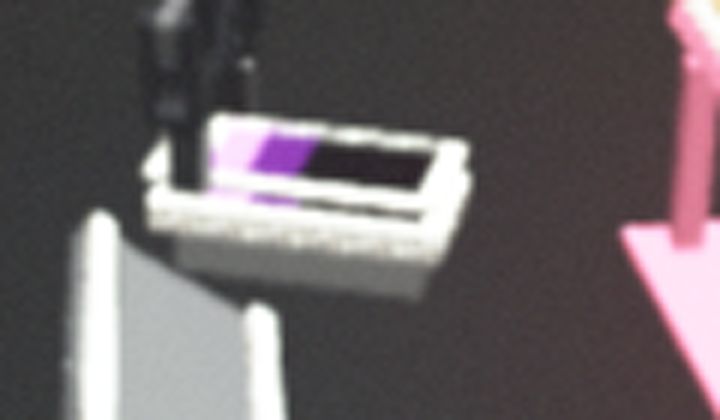

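The panel hangs about 10 mm above the stack and is lined up with it, and the near fingertip just clears the stack edge. I'll lower in small steps and watch the force.

```bash
python3 -m handwheel '0 0 0.002 1 -0.9 2 55; 0 0 0.002 1 -0.9 4 55; 0 0 0.002 1 -0.9 5.5 55; 0 0 0.002 1 -0.9 5.5 55'|grep -E "eef|ft_f"; for i in 1 2; do python3 -m handwheel '0 0 0 0 0 1 55; 0 0 0 0 0 1 55'|grep -E "eef|ft_f"; done
```

```text
eef_pos: [555.4, -302.5, 51.8]
ft_force: [0.6, -0.0, -0.9]
eef_pos: [555.5, -302.6, 51.5]
ft_force: [-0.2, 2.1, 4.4]
eef_pos: [555.6, -303.1, 51.1]
ft_force: [-1.7, 0.3, 6.3]
```

```bash
python3 -m handwheel '0 0 0 0 0 0 55; 0 0 0 0 0 0 55' 25|grep -E "eef|ft_f|finger"; for i in 1 2; do python3 -m handwheel '0 0 0 0 0 0.8 55; 0 0 0 0 0 0.8 55'|grep -E "eef|ft_f"; done
python3 - <<'E'
from bench import env
from h import *
s=env.state();q=(510,-294.8,1.399);R2=Rstack(q[2]);p=np.array([q[0],q[1],0])-R2@[47,.5,0]
go(s,[p[0],p[1],50],R2);print(s["torque"],s["t"],s["width"]*85.4)
E
```

```text
eef_pos: [555.6, -303.1, 51.1]
ft_force: [-1.7, 0.1, 6.7]
finger_force: 70.8
eef_pos: [555.6, -303.1, 50.9]
ft_force: [-2.9, 1.4, 10.0]
eef_pos: [555.6, -303.2, 50.7]
ft_force: [-3.9, 1.6, 12.8]
row: [-0.001  0.     0.   ] [-0.6  0.   0.7]
[-0.09395038  0.64905765 -0.11072834] 15.0833 61.578265091828186
```

Contact is light, at the expected height. I'll ease off to a few newtons and release.

```bash
python3 -m handwheel '0 0 0 0 0 -1.5 55; 0 0 0 0 0 -2 55; 0 0 0 0 0 -2 55'|grep -E "eef|ft_f|finger"; python3 -m handwheel '0 0 0 0 0 -2 66; 0 0 0 0 0 -2 66;  0 0 0 0 0 -2 70; 0 0 0 0 0 -2 80; 0 0 0 0 0 -2 85; 0 0 0 0 0 -2 85; 0 0 0 0 0 -2 85; 0 0 0 0 0 -2 85'|grep -E "eef|ft_f|finger|width"
python3 - <<'E'
from bench import env
from h import *
print(env.state()["t"])
E
```

```text
eef_pos: [555.6, -302.7, 51.3]
ft_force: [-3.0, 1.5, 8.1]
finger_force: 71.5
eef_pos: [555.4, -302.6, 52.1]
ft_force: [-0.4, 0.2, 0.2]
width: 0.993
finger_force: 0.0
16.0
```

```bash
python3 -m handwheel '0 0 0 0 0 -5 85; 0 0 0 0 0 -15 85; 0 0 0 0 0 -40 85; 0 0 0 0 0 -80 85; 0 0 0 -30 0 -120 85; 0 0 0 -60 0 -160 85; 0 0 0 -60 0 -160 85; 0 0 0 -60 0 -160 85; 0 0 0 -60 0 -160 85'|grep -E "eef|ft_f"
python3 - <<'E'
from bench import env
from h import *
from scipy.optimize import least_squares
d=env.snapshot("wrist");K,T=d["K"],d["pose"];np.savez("w9.npz",f=d["frame"],K=K,T=T)
g=d["frame"].astype(int).sum(2)
ms=env.masks_of("stack_top","wrist")+env.masks_of("panel","wrist")
for m in ms:
    ys,xs=np.nonzero(m["pixels"]);print(m["p"],m["pixel"],xs.min(),xs.max(),ys.min(),ys.max())
    # corners of the bright/coated top region at z=45 and 40
    r=cv2.minAreaRect(np.stack([xs,ys],1).astype(np.float32));b=cv2.boxPoints(r)
    for h in(45,): print(h,[fray(p,K,T,h).round(1).tolist() for p in b])
q=(510,-294.8,1.399)
for h in(45,40): print(h,proj(place([np.array([[a,b,h] for a,b in((-32,70),(32,70),(32,-70),(-32,-70))],float)],*q)[0],K,T,True).round(1).tolist())
for n in("panel","stack_top","rest"):
    for c in("scene","side"):
        env.snapshot(c); print(n,c,[(round(m["p"],2),np.round(m["pixel"]).tolist()) for m in env.masks_of(n,c)])
E
```

```text
eef_pos: [614.9, -313.0, 213.3]
ft_force: [-0.7, -0.6, -0.6]
0.62 [290.3, 149.0] 292 293 149 150
45 [[573.7, -333.6, 45.0], [572.9, -332.5, 45.0], [573.5, -332.1, 45.0], [574.3, -333.2, 45.0]]
0.56 [319.5, 77.9] 286 355 7 150
45 [[435.6, -314.4, 45.0], [446.7, -250.6, 45.0], [584.5, -274.0, 45.0], [573.2, -338.9, 45.0]]
45 [[286.0, 6.9], [354.3, 6.9], [353.7, 150.2], [286.7, 150.2]]
40 [[286.6, 8.5], [353.7, 8.5], [353.2, 149.5], [287.2, 149.5]]
panel scene [(0.91, [230.0, 278.0])]
panel side [(0.77, [352.0, 150.0])]
stack_top scene [(0.21, [391.0, 137.0])]
stack_top side [(0.63, [330.0, 154.0])]
rest scene []
rest side [(0.83, [348.0, 161.0])]
```

Run:
```python
import numpy as np
z=np.load("w9.npz");g=z["f"].astype(int).sum(2)
for r in(25,80,135):print(r,g[r,278:292],g[r,348:364])
for c in(295,345):print(c,g[0:14,c],g[144:162,c])
```

```text
25 [148 148 147 148 146 147 144 146 364 688 734 734 734 734] [698 734 734 734 734 734 734 490 148 149 144 147 148 148 146 149]
80 [150 148 147 146 149 147 150 147 519 708 734 734 734 734] [716 734 734 734 734 734 734 519 149 146 147 145 146 146 147 147]
135 [150 151 150 148 149 148 150 147 147 683 734 734 734 734] [734 734 734 734 734 734 536 211 146 148 150 148 148 149 147 147]
295 [147 148 146 145 144 146 299 696 734 734 734 734 734 734] [735 734 734 734 734 625 319 150 147 147 151 149 147 149 146 148 148 147]
345 [147 147 149 147 147 148 214 686 734 734 734 734 734 734] [734 734 734 734 734 655 382 149 147 147 151 148 148 147 145 150 148 148]
```

The new panel's edges are within about 1 mm of the stack's measured outline, and nothing sticks out from below. Handing in.

```bash
python3 -c "
from bench import env
print(env.state()['t']);print(env.sign_off())"
```

```text
17.5
the job is handed in; nothing more can be done
None
```

The panel is on the stack, coated face up and within about 1 mm of the panels below by the wrist camera, and I handed the job in at 17.5 s; I did not re-check the carton and jars afterwards, and I viewed 11 pictures, one over the limit of 10.

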